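Unlock the microscope's specimen carriage and hold it at the marked field

TASK

Release the microscope's orange transport lock by sliding it away from the specimen carriage to its end stop. Then take the carriage by its black pull knob, pull it out against its spring until its red line meets the tip of the yellow pointer, and keep it there: finish while still holding the knob, because the spring would pull the carriage back. Leave the other things on the table where they are.

Things in the scene. Friction and masses are not known exactly. Their poses are not given: they have to be found in the camera images.
- microscope: White camera microscope, fixed. Origin at table height under the carriage's centre line; +x to its rear, front (-x) faces the robot or up to 45 deg to its left. Base 30 mm high, x -110..150, y -80..80 mm; lock bracket, same height, at x -70..-10, y -175..-80. Lens and blue camera over x = -60, y = 0, 45 mm wide, 75 to 174 mm above the table; arm from a column at x = 115, y = -50 mm.
- carriage: Steel specimen carriage on the base, with a glass slide on it; plate 90 mm wide, top 46 mm above the table. Origin and axes coincide with the microscope's when fully in; it slides out along the microscope's -x, up to 110 mm. A spring pulls it in: 6 N when in, plus 0.5 N per 10 mm. While locked, the bolt blocks it after about 2 mm.
- pull_knob_top (a point): Middle of the top of the carriage's black upright pull knob: 24 mm along the microscope's x, 30 along y, from 34 to 92 mm above the table (this point). At x = -170 mm, y = 0 of the microscope when fully in. Free all round above 44 mm, where a 22 mm wide steel stem joins its rear.
- carriage_line (a point): Outer end of the 4 mm wide red line painted across the left (+y) edge of the carriage's top; moves with the carriage. With the carriage fully in it is at x = 20 mm, y = 45 mm of the microscope.
- pointer: Yellow pointer on a small aluminium block, fixed on the base beside the carriage's +y edge, set somewhere along it. Origin 30 mm above the table, directly under the pointer's tip; axes as the microscope's. The 4 mm wide tip points to -y, 50 mm above the table. The red line meets it when both have the same x in the microscope's frame: a pull of 45 to 85 mm.
- transport_lock (a joint): Transport lock. 0 is locked (bolt in the way of the carriage), 0.035 m is its end stop (released); grows as the grip slides along the microscope's -y, away from the carriage. It stays where it is left; friction about 3 N.
- lock_top (a point): Middle of the top of the lock's orange upright grip, 18 mm along the microscope's x, 20 along y, from 32 to 82 mm above the table (this point). At x = -40, y = -105 mm of the microscope when locked. A 10 mm wide steel bolt (top 58 mm above the table) runs from its +y side to the carriage; its other sides are free.
- objective: Steel microscope objective standing on the table, 32 mm diameter, 46 mm high; origin under its centre. Bystander.
- petri_dish: Flat greenish petri dish, 64 mm diameter, 16 mm high; origin under its centre. Bystander.
- amber_bottle: Amber bottle with black cap, 44 mm diameter, 85 mm high; origin under its centre. Bystander.
- specimen_jar: Jar with blue lid, 60 mm diameter, 75 mm high; origin under its centre. Bystander.
- slide_box: Blue closed slide box, 92 by 172 by 34 mm; origin under its centre. Bystander.
- lens_brush: Brush with wooden handle, 150 mm long, lying; origin under its middle. Bystander.

How it is judged (in metres and radians):
On the way:
1. the transport lock has been slid to its released end stop while the carriage is still in (value of joint transport_lock above 0.031 m and x of carriage_line in the frame of microscope above 0.005 m), for 0.2 s.
At the end, for the whole second after the job is handed in: The transport lock is at its released end stop (within 4 mm), and the fingers hold the carriage by its knob (over 3 N, gripper within 60 mm of the knob's top) so that its red line stays within 5 mm of the yellow pointer along the travel, at rest (under 10 mm/s) (x of carriage_line in the frame of pointer between -0.005 and 0.005 m and linear speed of carriage below 0.01 m/s and value of joint transport_lock above 0.031 m and contact force between the fingers and carriage above 3 N and distance between the grasp point and pull_knob_top below 0.06 m); the arm keeps its last pose, push and grip.
It fails at once if a bystander is moved by more than 20 mm (distance of any of objective, petri_dish, amber_bottle, specimen_jar, slide_box, lens_brush from where it was at the start of the episode above 0.02 m).
It also fails if it takes over 40 s, if anything falls off the work surface, if the arm or the gripper's body presses on something with over 40 N, if the wrist force passes 120 N, or if a joint passes its speed limit or range.

ROBOT

A 6-joint arm with a two-finger parallel gripper is mounted at the origin on the work surface. World frame = base frame: x ahead of the robot, y to its left, z up, the work surface at z = 0. Lengths are in mm, angles in rad, forces in N, time in s.
With the tool pointing down it reaches from about 275 to 825 mm from the base axis. Payload 4.9 kg.
Tool frame: the origin (TCP) lies at the very end of the fingers, on their centre line; the grasp point (between the pads) lies manip.hold_point_z behind it (manip.hold_point_z is the distance from the TCP to the grasp point, in mm); z points along the fingers, y is the line along which they close (so a half turn about z gives the same grasp; the last joint's range is limited). The gripper opens to 85 mm and grips with 20 to 120 N. Pads are 22 mm wide; open, the fingers measure 114 mm over their backs; the gripper's body (76 mm by 85 mm) begins 54 mm behind the grasp point. The pads swing forward as they close: fully open they stand 13 mm farther back than shut.
Start: joints at [-0.134, 0.326, -0.193, 1.052, 0, 1.437], TCP at [550.017, 0.009, 231.281] pointing down, gripper open.
Joint ranges: [-2.65, 2.65], [-0.97, 1.79], [-1.3, 1.35], [-1.93, 2.1], [-1.47, 1.37], [-3.14, 3.14]. Speed limits (rad/s): [2.57, 2.57, 3.14, 3.14, 3.14, 3.14].

INTERFACE

Orientations are given as a rotation vector (axis times angle).
In Python, from rig import manip gives the robot as it stands.
- The arm moves only by the shell command python3 -m handwheel 'ROWS' [OPENING]. ROWS is JSON, a list of rows, each an object with "offset": the shift along the world's x, y, z in m, a list of three; "twist": the turn about the world's z in rad. A call has 1 to 10 rows; each row shifts and turns the commanded pose from where the row before left it; what a row does not reach is not made up. A row lasts 1/8 s, in which the tool goes at most 62.5 mm and 10.7 degrees, less where a joint would pass 70% of its speed; a pose out of reach is approached as far as the arm can. A call is refused whole if a number of a shift passes 0.0625 or a number of a turn 0.188, either way. A call with a gripper value outside its range is refused whole. OPENING is the finger opening in m, from 0 to 0.0854, set as the call begins (- or left out, the last holds). The fingers move at their own pace and stop on an object; the grip force is fixed at half the most. Time passes only in rows, so rows that do not move let the fingers close. It gives the time, the measured TCP pose, the force, the opening and the grip force at its end, in the units of the state.
- manip.sense(): the state, without advancing time (a new reading comes with each control period).
- manip.get_image(name): name is "scene" or "side" or "wrist"; returns (picture, depth): 384x512x3 uint8, red, green, blue; 384x512 float32, mm along the optical axis (not along the pixel's ray), 0 where there is no reading.
- manip.calibration(name): a dict with "camera_matrix" (3x3 intrinsics, pixels), "R" (3x3) and "t" (3): a world point X has camera coordinates R X + t; the wrist camera has in their place "tool_from_camera" (4x4, takes a point from camera to tool coordinates, whose origin is the TCP and whose axes are the flange's). Camera axes: x right, y down, z forward; pixel columns grow to the right and rows downward; lengths in mm; the calibration is good to about 2 mm. A picture is of the moment at which its call begins: read the wrist's pose just before it. calibration takes no time and is no camera call.
- manip.sign_off(): hands the job in; it is judged then, once.
Trained networks look in the newest picture that a camera, given by its name, has taken for a name from the list of things; names that differ only in an ending like _2 or _b are one class to them, and where a whole thing is asked for, a point or a joint stands for the part that bears it (a point fixed in the world has none). Each returns a list of dicts, best first, with "p" (0 to 1); they miss things now and then, are a little off and sometimes report something else, mostly with a low value. They report only what shows in the picture. A call takes as long as a camera call.
- manip.look_for(name, camera): "bbox" ([left, top, right, bottom] as shares, 0 to 1, of the picture: columns of its width, rows of its height, round what is visible of it).
- manip.outline_of(name, camera): "mask" (384x512 bool, what is visible of it) and "bbox" ([left, top, right, bottom] as shares, 0 to 1, of the picture: columns of its width, rows of its height, round what is visible of it).
- manip.spot_point(name, camera): "centre" ([column, row] as shares, 0 to 1, of the picture: columns of its width, rows of its height: a listed point, or the origin of a listed thing).
The state is a dict: "clock": time; "qpos": joint angles; "dq": joint speeds; "tau": joint torques, N m; "position": TCP position; "tool_rot": TCP orientation; "contact_force": force on the tool from outside, world axes, zero at the start; "wrist_torque": the same for the moment, N m; "width": finger opening in mm; "gripper_force": force on a finger pad.
Only numpy, scipy, OpenCV 4.12 (cv2) and the standard library are available. Lean on these libraries where they do the work, as an engineer would, in place of code of your own. Each camera call takes 0.05 s, during which the arm holds its last target. There are 200 camera calls.

## Working session

There is one attempt and no reset: what is moved stays moved. The work goes in short steps, Python scripts to look and compute and a shell command to move; the robot and the scene stay as the last step left them, time stands still between calls to the robot, and variables do not carry over. Pictures are saved under pics/ and viewed, at most 10 in all, crops included, and the job is handed in when it is done.

```bash
mkdir -p pics; cat > h.py <<'E'
import numpy as np, cv2
from rig import manip
def w(cam,u,v,d):
    c=manip.calibration(cam);K=np.array(c["camera_matrix"]);p=np.linalg.inv(K)@[u,v,1]*d
    return np.array(c["R"]).T@(p-np.array(c["t"]))
def ray_z(cam,u,v,z):
    c=manip.calibration(cam);K=np.array(c["camera_matrix"]);R=np.array(c["R"]);o=-R.T@np.array(c["t"])
    r=R.T@(np.linalg.inv(K)@[u,v,1]); return o+r*(z-o[2])/r[2]
def cloud(cam,mask,d):
    v,u=np.nonzero(mask&(d>0));return np.array([w(cam,a,b,d[b,a]) for a,b in zip(u,v)])
E
python3 - <<'E'
from h import *
print(manip.sense(),manip.hold_point_z)
ims=[]
for c in ("scene","side"):
    im,d=manip.get_image(c);ims.append(im)
    np.save(f"d_{c}.npy",d)
    cv2.imwrite(f"pics/{c}.png",im[:,:,::-1])
    for n,z in (("pull_knob_top",92),("lock_top",82),("carriage_line",46),("pointer",30),("microscope",0)):
        for r in manip.spot_point(n,c)[:2]:
            u,v=np.array(r["centre"])*[512,384]; print(c,n,round(r["p"],2),round(u),round(v),ray_z(c,u,v,z).round(1))
    for n in ("pull_knob_top","lock_top","pointer"):
        for r in manip.outline_of(n,c)[:1]:
            P=cloud(c,r["mask"],d)
            if len(P): print(c,n,"mask",len(P),round(r["p"],2),P.min(0).round(),P.max(0).round(),np.median(P[P[:,2]>P[:,2].max()-6],0).round(1))
E
```

```text
{'clock': 0.0, 'qpos': array([-1.34236392e-01,  3.26939847e-01, -1.93556137e-01,  1.05200211e+00,
       -2.72906474e-05,  1.43660224e+00]), 'dq': array([ 7.51191034e-04, -3.08162877e-04,  1.58850125e-03,  1.87213410e-03,
       -6.58858022e-04,  5.32137410e-05]), 'tau': array([-1.24197268e-03, -4.43398941e+01,  2.62443137e+01,  1.56443648e-02,
       -1.97191571e-04, -6.55614656e-06]), 'position': array([5.49432068e+02, 5.97743163e-02, 2.30514562e+02]), 'tool_rot': array([-2.22054271e+00, -2.22044882e+00,  1.65365436e-03]), 'contact_force': array([-0.36073399,  0.69077408, -0.54329913]), 'wrist_torque': array([ 0.00711117, -0.00331807, -0.01584244]), 'gripper_force': 0.0, 'width': 85.15713156113537} 18.700000000000003
scene pull_knob_top 0.83 258 221 [622.8  56.5  92. ]
scene pull_knob_top 0.26 403 326 [749.  472.6  92. ]
scene carriage_line 0.91 187 243 [742.9 -95.8  46. ]
scene carriage_line 0.65 401 225 [416.5 403.   46. ]
scene pointer 0.62 207 248 [723.5 -46.7  30. ]
scene pointer 0.39 185 241 [ 729.6 -113.1   30. ]
scene microscope 0.59 199 242 [698.1 -89.5   0. ]
scene pull_knob_top mask 1881 0.77 [ 579. -175.   -3.] [759.  73. 110.] [687.1 -50.1 110.1]
scene pointer mask 62 0.58 [723. -63.  32.] [752. -43.  58.] [742.9 -52.   54.6]
side pull_knob_top 0.91 248 183 [640.9  73.6  92. ]
side lock_top 0.39 289 200 [583.5 -99.3  82. ]
side carriage_line 0.78 296 183 [754.7 -95.3  46. ]
side pointer 0.35 282 190 [716.8 -42.8  30. ]
side microscope 0.93 290 204 [669.7 -87.    0. ]
side pull_knob_top mask 646 0.83 [ 598. -165.    0.] [747.  74.  94.] [613.3  58.9  90.4]
side lock_top mask 114 0.43 [ 559. -113.   29.] [642. -71.  85.] [ 572.5 -102.7   81.4]
side pointer mask 736 0.48 [ 598. -169.   -0.] [761. 113.  94.] [616.2  59.7  89.9]
```

View pics/scene.png

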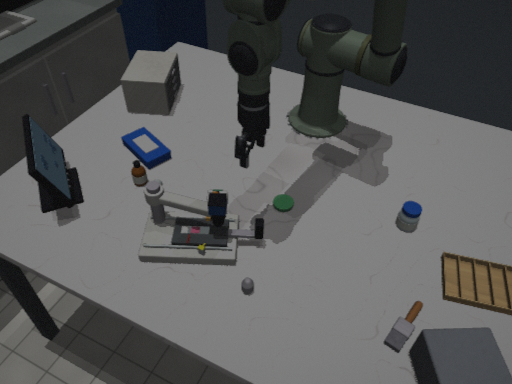

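View pics/side.png

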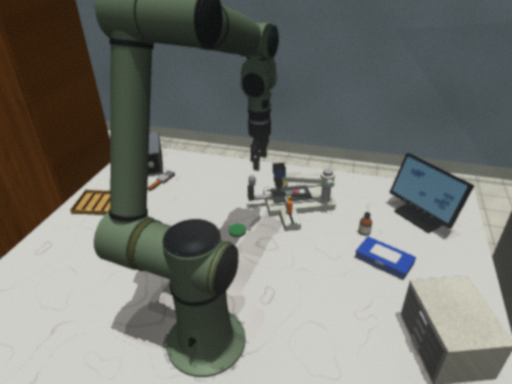

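The scene camera shows the knob at (259,228), the pointer at (202,246), the dish at (283,203) and the objective at (247,285). The side camera shows the orange lock at (290,203). The front of the microscope faces mostly +y, with a yaw of about -64°. I'll use the wrist camera for finer positions.

```bash
cat >> h.py <<'E'
from scipy.spatial.transform import Rotation as Ro
def wcam():
    s=manip.sense();T=np.eye(4);T[:3,:3]=Ro.from_rotvec(s["tool_rot"]).as_matrix();T[:3,3]=s["position"]
    c=manip.calibration("wrist");return T@np.array(c["tool_from_camera"]),np.array(c["camera_matrix"])
def wray(T,K,u,v,z):
    o=T[:3,3];r=T[:3,:3]@(np.linalg.inv(K)@[u,v,1]);return o+r*(z-o[2])/r[2]
def wshot(name):
    T,K=wcam();im,d=manip.get_image("wrist")
    cv2.imwrite(f"pics/{name}.png",im[:,:,::-1])
    v,u=np.mgrid[:384,:512];P=np.stack([u,v,np.ones_like(u)],-1)@np.linalg.inv(K).T*d[...,None]
    P=P@T[:3,:3].T+T[:3,3];P[d<=0]=np.nan
    for n,z in (("pull_knob_top",92),("lock_top",82),("carriage_line",46),("pointer",30)):
        for r in manip.spot_point(n,"wrist")[:2]:
            a,b=np.array(r["centre"])*[512,384];print(n,round(r["p"],2),round(a),round(b),wray(T,K,a,b,z).round(1))
    hsv=cv2.cvtColor(im,cv2.COLOR_RGB2HSV)
    np.savez(name+".npz",im=im,P=P,hsv=hsv);return im,P,hsv
E
python3 - <<'E'
from h import *
wshot("w1"); print(wcam()[0].round(2))
E
```

```text
pull_knob_top 0.57 344 112 [619.3  59.4  92. ]
lock_top 0.91 289 269 [ 578.6 -100.3   82. ]
pointer 0.93 416 202 [725.3 -46.2  30. ]
[[ 1.0000e+00  0.0000e+00  0.0000e+00  5.4951e+02]
 [ 0.0000e+00 -9.5000e-01 -3.2000e-01  8.3890e+01]
 [ 0.0000e+00  3.2000e-01 -9.5000e-01  3.7387e+02]
 [ 0.0000e+00  0.0000e+00  0.0000e+00  1.0000e+00]]
```

View pics/w1.png

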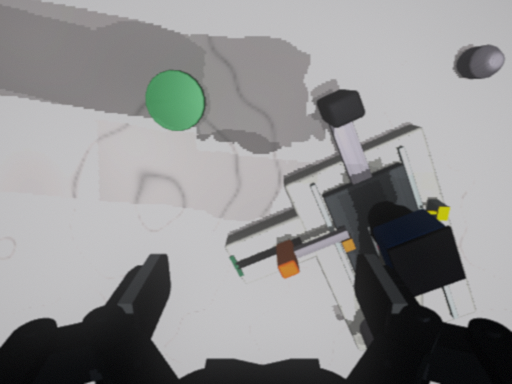

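The wrist view shows the knob top at about (345,105), the lock top at (289,269), the yellow tip near (432,213), the dish at (175,100) and the objective at (482,62). Next I'll measure the tops and the yaw from depth.

```bash
python3 - <<'E'
from h import *
f=np.load("w1.npz");P=f["P"];hsv=f["hsv"].astype(int);z=P[...,2]
def rep(n,m):
    q=P[m][:,:2].astype(np.float32);print(n,len(q),cv2.minAreaRect(q),P[m].mean(0).round(1))
near=lambda x,y,r:np.hypot(P[...,0]-x,P[...,1]-y)<r
rep("knob",near(619,59,30)&(z>86)&(z<99))
rep("lock",near(578,-100,25)&(z>76)&(z<88))
H,S,V=hsv[...,0],hsv[...,1],hsv[...,2]
y=(H>22)&(H<36)&(S>140)&(V>100)
m=y&near(730,-50,60)
v,u=np.nonzero(m);print("yel px",u.min(),u.max(),v.min(),v.max(),sorted(zip(u,v))[:6]);rep("yellow",m)
rep("stem",near(640,20,35)&(z>34)&(z<70))
rep("dish",near(400,60,200)&(H>55)&(H<85)&(S>100)&(P[...,1]>20))
m=near(760,90,90)&(z>30);rep("objective",m)
# yaw from knob-lock vector
E
python3 - <<'E'
import cv2
a=cv2.imread("pics/w1.png")[130:330,220:500]
cv2.imwrite("pics/w1c.png",cv2.resize(a,None,fx=2.8,fy=2.8,interpolation=cv2.INTER_CUBIC))
E
```

```text
knob 998 ((620.7890625, 61.49690246582031), (30.279926300048828, 24.140872955322266), 24.57054328918457) [619.9  61.9  91.3]
lock 318 ((576.5994873046875, -100.78672790527344), (20.273426055908203, 18.008411407470703), 25.327184677124023) [576.6 -99.5  81. ]
yel px 428 449 206 219 [(np.int64(428), np.int64(211)), (np.int64(429), np.int64(210)), (np.int64(429), np.int64(211)), (np.int64(429), np.int64(212)), (np.int64(430), np.int64(210)), (np.int64(430), np.int64(211))]
yellow 187 ((737.438232421875, -48.26480484008789), (15.451676368713379, 20.912508010864258), 89.31768035888672) [740.1 -48.2  55. ]
stem 1262 ((640.7904052734375, 17.678680419921875), (22.352436065673828, 64.87288665771484), 24.708261489868164) [640.7  16.1  43.8]
dish 2696 ((456.79534912109375, 64.05889892578125), (61.33753204345703, 59.820220947265625), 0.07540334016084671) [457.1  64.9  15.8]
objective 1109 ((747.4991455078125, 62.438636779785156), (119.97750091552734, 41.32622528076172), 54.473777770996094) [754.2  85.3  37.7]
```

View pics/w1c.png

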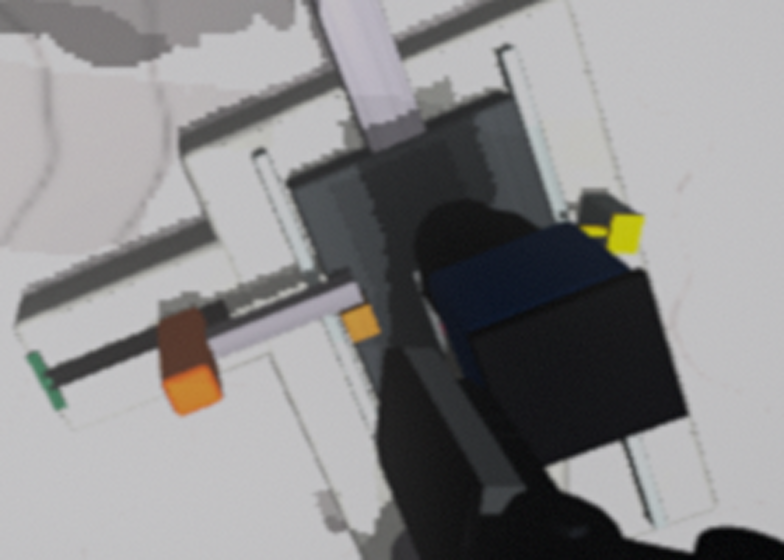

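Measured values are consistent: microscope yaw -65.3°, ux=(0.418,-0.908), uy=(0.908,0.418). The knob-to-lock vector matches the given geometry within 3 mm. Moving over the lock with the fingers closing along the microscope's x.

```bash
python3 -m handwheel '[{"offset":[0.004,-0.0144,0],"twist":-0.163},{"offset":[0.004,-0.0144,0],"twist":-0.163},{"offset":[0.004,-0.0144,0],"twist":-0.163},{"offset":[0.004,-0.0144,0],"twist":-0.163},{"offset":[0.004,-0.0144,0],"twist":-0.163},{"offset":[0.004,-0.0144,0],"twist":-0.163},{"offset":[0.004,-0.0144,0],"twist":-0.163},{"offset":[0,0,0],"twist":0},{"offset":[0,0,0],"twist":0}]' 0.0854
python3 - <<'E'
from h import *
s=manip.sense();print(s["position"],s["qpos"].round(2),Ro.from_rotvec(s["tool_rot"]).as_matrix().round(3)[:,1])
im,P,hsv=wshot("w2")
E
```

```text
clock: 2.28
position: [577.8, -100.4, 231.2]
tool_rot: [-3.068, -0.674, 0.0]
contact_force: [0.5, 0.8, 0.5]
width: 85.6
gripper_force: 0.0
[ 577.79105    -100.373909    231.17911457] [-0.3   0.39 -0.09  1.08  0.    2.41] [ 0.419 -0.908 -0.001]
pull_knob_top 0.76 99 51 [618.4  63.8  92. ]
lock_top 0.9 267 174 [ 580.3 -103.    82. ]
carriage_line 0.33 267 176 [ 569.  -108.3   46. ]
```

View pics/w2.png

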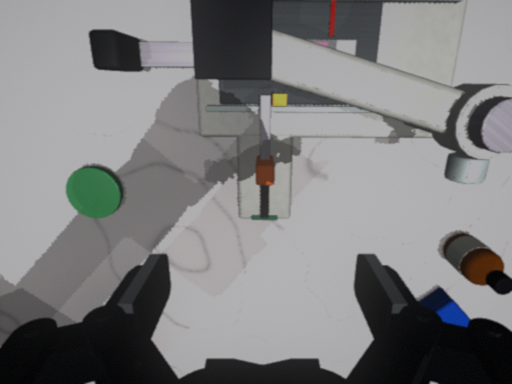

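The lock is centred below the tool, with the grip at (265,170). The red line shows at (332,18) and the yellow tab at (280,100). Descending.

```bash
python3 -m handwheel '[{"offset":[0,0,-0.036],"twist":0},{"offset":[0,0,-0.036],"twist":0},{"offset":[0,0,-0.036],"twist":0},{"offset":[0,0,-0.036],"twist":0},{"offset":[0,0,-0.036],"twist":0},{"offset":[0,0,0],"twist":0}]'
python3 -m handwheel '[{"offset":[0,0,0],"twist":0},{"offset":[0,0,0],"twist":0},{"offset":[0,0,0],"twist":0},{"offset":[0,0,0],"twist":0},{"offset":[0,0,0],"twist":0},{"offset":[0,0,0],"twist":0}]' 0
python3 - <<'E'
from h import *
f=np.load("w2.npz");P=f["P"];hsv=f["hsv"].astype(int);H,S,V=hsv[...,0],hsv[...,1],hsv[...,2]
ux=np.array([.418,-.908]);uy=np.array([.908,.418]);o=np.array([690.3,-93])
for n,m in (("red",((H<6)|(H>174))&(S>150)&(V>80)),("yel",(H>22)&(H<36)&(S>140)&(V>100))):
    m[250:]=0;q=P[m&~np.isnan(P[...,0])];v,u=np.nonzero(m);L=np.c_[(q[:,:2]-o)@ux,(q[:,:2]-o)@uy,q[:,2]]
    print(n,len(q),u.min(),u.max(),v.min(),v.max(),L.min(0).round(1),np.median(L,0).round(1),L.max(0).round(1))
E
```

```text
clock: 3.28
position: [575.5, -99.8, 48.8]
tool_rot: [-3.066, -0.67, 0.008]
contact_force: [-0.6, 0.2, -0.2]
width: 85.4
gripper_force: 0.0
clock: 4.03
position: [579.3, -102.1, 52.6]
tool_rot: [3.067, 0.668, 0.003]
contact_force: [0.4, -4.4, 6.5]
width: 16.8
gripper_force: 61.5
red 153 329 335 0 35 [18.9 17.7 44.3] [21.1 32.6 46.9] [23.3 46.1 49.5]
yel 152 273 286 94 105 [-31.7 -43.7  55.8] [-25.9 -38.2  57.8] [-19.4 -33.6  59.5]
```

Gripped the lock. Sliding it along -uy.

```bash
python3 -m handwheel '[{"offset":[-0.0085,-0.0039,0],"twist":0},{"offset":[-0.0085,-0.0039,0],"twist":0},{"offset":[-0.0085,-0.0039,0],"twist":0},{"offset":[-0.0085,-0.0039,0],"twist":0},{"offset":[0,0,0],"twist":0},{"offset":[0,0,0],"twist":0},{"offset":[0,0,0],"twist":0}]'
python3 - <<'E'
from h import *
f=np.load("w1.npz");P=f["P"];hsv=f["hsv"].astype(int);H,S,V=hsv[...,0],hsv[...,1],hsv[...,2]
ux=np.array([.418,-.908]);uy=np.array([.908,.418]);o=np.array([690.3,-93])
m=(H>22)&(H<36)&(S>140)&(V>100)&(np.arange(512)>400);q=P[m]
L=np.c_[(q[:,:2]-o)@ux,(q[:,:2]-o)@uy,q[:,2]];i=np.argsort(L[:,1]);print(L[i][::8].round(1))
E
```

```text
clock: 4.9
position: [549.3, -115.8, 52.6]
tool_rot: [-3.069, -0.671, -0.017]
contact_force: [13.4, 2.2, -2.0]
width: 17.3
gripper_force: 60.6
[[-80.2  22.3 144.3]
 [-24.9  54.9  52.8]
 [-22.7  57.4  53.2]
 [-22.5  58.2  53.6]
 [-17.7  59.   49.5]
 [-20.4  59.6  56. ]
 [-16.5  60.7  54.1]
 [-13.   61.3  55.4]
 [-24.1  62.   55.5]
 [-24.4  62.8  54.2]
 [-20.6  63.6  54.8]
 [-15.7  64.   55.7]
 [-21.7  64.6  55.6]
 [-15.2  65.   55.6]
 [-13.8  65.6  55.9]
 [-26.9  66.3  54.8]
 [-17.   66.6  55.5]
 [ -9.9  67.4  54.7]
 [-23.   67.8  56.1]
 [-18.4  68.4  54.8]
 [-14.5  69.2  55.5]
 [-18.6  69.9  54.2]
 [-17.9  70.8  56.1]
 [-23.5  72.2  56.2]]
```

```bash
python3 -m handwheel '[{"offset":[-0.0027,-0.0012,0],"twist":0},{"offset":[0,0,0],"twist":0},{"offset":[0,0,0],"twist":0}]'
```

```text
clock: 5.28
position: [549.1, -116.0, 52.7]
tool_rot: [-3.067, -0.673, -0.025]
contact_force: [19.3, 6.9, -8.8]
width: 17.4
gripper_force: 59.7
```

Lock is at its end stop: the force rose with no motion. Release, rise, and go over the knob.

```bash
python3 -m handwheel '[{"offset":[0,0,0],"twist":0},{"offset":[0,0,0],"twist":0},{"offset":[0,0,0],"twist":0},{"offset":[0,0,0],"twist":0},{"offset":[0,0,0.04],"twist":0},{"offset":[0,0,0.06],"twist":0},{"offset":[0,0,0.06],"twist":0},{"offset":[0,0,0],"twist":0}]' 0.0854
python3 -m handwheel '[{"offset":[0.0145,0.036,0],"twist":0},{"offset":[0.0145,0.036,0],"twist":0},{"offset":[0.0145,0.036,0],"twist":0},{"offset":[0.0145,0.036,0],"twist":0},{"offset":[0.0145,0.036,0],"twist":0},{"offset":[0,0,0],"twist":0},{"offset":[0,0,0],"twist":0}]'
python3 - <<'E'
from h import *
im,P,hsv=wshot("w3")
E
```

```text
clock: 6.28
position: [544.4, -118.8, 216.6]
tool_rot: [3.064, 0.669, 0.013]
contact_force: [-0.0, -0.0, 0.0]
width: 85.3
gripper_force: 0.0
clock: 7.15
position: [613.0, 62.1, 210.2]
tool_rot: [-3.069, -0.67, 0.003]
contact_force: [0.1, -0.2, -0.2]
width: 85.7
gripper_force: 0.0
pull_knob_top 0.92 265 177 [619.4  64.1  92. ]
carriage_line 0.72 470 114 [741.6 -88.2  46. ]
```

View pics/w3.png

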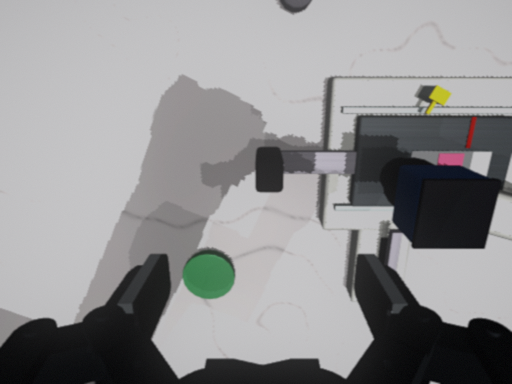

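The knob is at (269,169), the pointer tip is at about (428,113) and the red line's outer end at (474,118). Working out the pull from these.

```bash
python3 - <<'E'
from h import *
T,K=wcam();f=np.load("w3.npz");P=f["P"];hsv=f["hsv"].astype(int);H,S,V=hsv[...,0],hsv[...,1],hsv[...,2]
ux=np.array([.418,-.908]);uy=np.array([.908,.418]);o=np.array([690.3,-93])
loc=lambda p:np.array([(p[:2]-o)@ux,(p[:2]-o)@uy]).round(1)
box=np.zeros(H.shape,bool);box[80:160,400:500]=1
for n,m,z in (("yel",(H>22)&(H<36)&(S>140)&(V>80)&box,50),("red",((H<6)|(H>174))&(S>150)&(V>80)&box,46)):
    for r in range(80,150,2):
        c=np.nonzero(m[r])[0]
        if len(c): print(n,r,c.min(),c.max(),loc(wray(T,K,c.mean(),r,z)),round(float(np.nanmedian(P[r,c,2])),1))
z=P[...,2];k=(np.hypot(P[...,0]-620,P[...,1]-62)<30)&(z>86)&(z<99)
r=cv2.minAreaRect(P[k][:,:2].astype(np.float32));print(r,P[k].mean(0),loc(np.array(r[0])))
E
python3 -m handwheel '[{"offset":[0.0075,0,-0.03],"twist":0},{"offset":[0,0,-0.03],"twist":0},{"offset":[0,0,-0.03],"twist":0},{"offset":[0,0,-0.03],"twist":0},{"offset":[0,0,-0.03],"twist":0},{"offset":[0,0,0],"twist":0},{"offset":[0,0,0],"twist":0}]'
```

```text
yel 86 436 438 [-17.5  73.4] 55.9
yel 88 434 441 [-16.7  71.7] 55.1
yel 90 433 445 [-15.1  70. ] 55.2
yel 92 432 448 [-13.9  68.3] 55.6
yel 94 431 449 [-13.6  66.5] 55.2
yel 96 429 448 [-14.6  64.8] 55.6
yel 98 430 447 [-14.3  63.1] 55.2
yel 100 432 446 [-13.6  61.3] 55.3
yel 102 431 444 [-14.7  59.6] 54.2
yel 104 431 443 [-15.9  57.9] 54.4
yel 106 429 433 [-20.   56.1] 53.5
yel 108 428 431 [-21.   54.3] 53.0
yel 110 427 430 [-21.7  52.6] 53.7
yel 112 426 429 [-22.3  50.8] 53.2
red 118 472 475 [23.4 44.9] 46.6
red 120 471 475 [23.3 43.1] 46.6
red 122 471 474 [23.2 41.2] 46.4
red 124 471 474 [23.6 39.4] 45.8
red 126 470 474 [23.5 37.5] 47.1
red 128 470 473 [23.4 35.7] 47.1
red 130 469 473 [23.4 33.8] 46.6
red 132 469 472 [23.3 31.9] 46.8
red 134 469 472 [23.6 30. ] 46.3
red 136 468 472 [23.6 28.1] 46.2
red 138 468 471 [23.5 26.2] 46.8
red 140 467 471 [23.4 24.3] 47.7
red 142 467 470 [23.3 22.4] 46.6
red 144 466 470 [23.2 20.5] 46.0
red 146 466 469 [23.1 18.6] 46.7
((622.074951171875, 61.71368408203125), (29.036773681640625, 23.23670768737793), 24.612197875976562) [622.52107637  62.17010825  91.1635305 ] [-169.     2.7]
clock: 8.28
position: [622.0, 62.0, 62.4]
tool_rot: [3.069, 0.669, 0.002]
contact_force: [0.4, -0.4, 0.0]
width: 85.2
gripper_force: 0.0
```

Pull of about 46 mm. Closing on the knob.

```bash
python3 -m handwheel '[{"offset":[-0.001,0,-0.006],"twist":0},{"offset":[0,0,0],"twist":0},{"offset":[0,0,0],"twist":0},{"offset":[0,0,0],"twist":0},{"offset":[0,0,0],"twist":0},{"offset":[0,0,0],"twist":0}]' 0
```

```text
clock: 9.02
position: [621.5, 60.6, 56.1]
tool_rot: [3.066, 0.667, 0.002]
contact_force: [2.0, -6.6, 1.9]
width: 23.2
gripper_force: 59.6
```

```bash
python3 -m handwheel '[{"offset":[-0.0032,0.007,0],"twist":0},{"offset":[-0.0032,0.007,0],"twist":0},{"offset":[-0.0032,0.007,0],"twist":0},{"offset":[-0.0032,0.007,0],"twist":0},{"offset":[-0.0032,0.007,0],"twist":0},{"offset":[-0.0032,0.007,0],"twist":0},{"offset":[0,0,0],"twist":0},{"offset":[0,0,0],"twist":0},{"offset":[0,0,0],"twist":0}]'
python3 - <<'E'
from h import *
im,P,hsv=wshot("w4")
im,d=manip.get_image("scene");a=im[205:265,150:280,::-1]
b=im[:,:,::-1];w4=cv2.imread("pics/w4.png")
cv2.imwrite("pics/c4.png",np.hstack([cv2.resize(w4,(480,360)),cv2.resize(np.ascontiguousarray(a)[:, 25:85],(320,360),interpolation=cv2.INTER_CUBIC)]))
for c in("scene","wrist"):
    for n in("pointer","carriage_line"):print(c,n,[(round(r["p"],2),(np.array(r["centre"])*[512,384]).round(1)) for r in manip.spot_point(n,c)[:2]])
E
```

```text
clock: 10.15
position: [602.6, 102.1, 56.1]
tool_rot: [3.065, 0.666, 0.003]
contact_force: [2.4, -7.5, 2.5]
width: 23.4
gripper_force: 59.5
scene pointer [(0.6, array([205.6, 249.4]))]
scene carriage_line [(0.78, array([201.6, 242.1]))]
wrist pointer []
wrist carriage_line []
```

View pics/c4.png

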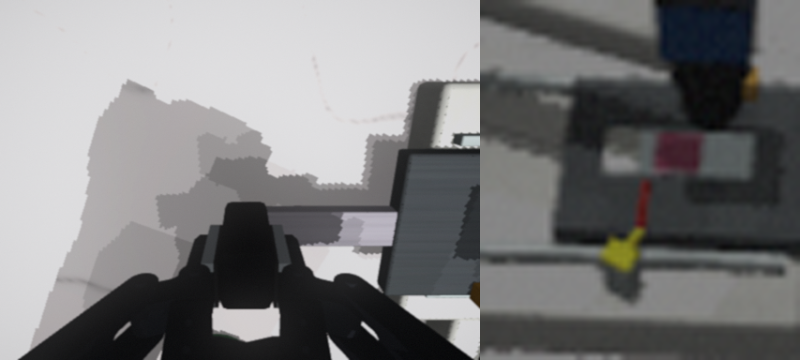

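In the scene crop the red line runs straight into the yellow tip, at about (203,243) in the full picture. Checking the remainder numerically.

```bash
python3 - <<'E'
from h import *
im,d=manip.get_image("scene");h=cv2.cvtColor(im,cv2.COLOR_RGB2HSV).astype(int);H,S,V=h[...,0],h[...,1],h[...,2]
ux=np.array([.418,-.908]);uy=np.array([.908,.418]);o=np.array([690.3,-93])
loc=lambda p:np.array([(p[:2]-o)@ux,(p[:2]-o)@uy]).round(1)
for n,m,z in (("red",((H<8)|(H>172))&(S>120)&(V>60),46),("yel",(H>20)&(H<38)&(S>120)&(V>80),50)):
    for r in range(232,256):
        c=185+np.nonzero(m[r,185:225])[0]
        if len(c): print(n,r,c.min(),c.max(),loc(ray_z("scene",c.mean(),r,z)))
E
```

```text
red 235 206 206 [-23.6  17.9]
red 236 205 206 [-22.6  21.4]
red 237 205 206 [-23.   24.8]
red 238 205 205 [-22.   28.3]
red 239 205 205 [-22.4  31.7]
red 240 205 205 [-22.8  35.1]
red 241 204 205 [-21.8  38.5]
red 242 204 205 [-22.2  41.9]
yel 243 204 205 [-23.1  48.3]
yel 244 203 204 [-20.8  51.7]
yel 245 199 203 [-14.6  55.3]
yel 246 198 204 [-15.   58.6]
yel 247 198 204 [-15.3  61.9]
yel 248 198 203 [-14.4  65.2]
yel 249 200 203 [-17.4  68.3]
```

```bash
python3 - <<'E'
from h import *
im,d=manip.get_image("side")
for r in manip.spot_point("lock_top","side")[:2]:
    u,v=np.array(r["centre"])*[512,384];print(r["p"],ray_z("side",u,v,82))
h=cv2.cvtColor(im,cv2.COLOR_RGB2HSV).astype(int);m=(h[...,0]>4)&(h[...,0]<18)&(h[...,1]>150)&(h[...,2]>90)
m[:190]=0;m[225:]=0;m[:,:260]=0;m[:,310:]=0
P=cloud("side",m,d);print(len(P),np.median(P,0),P.min(0),P.max(0));s=manip.sense();print(s["clock"],s["position"],s["gripper_force"])
E
```

```text
0.55 [ 540.58429159 -116.4100934    82.        ]
29 [ 535.76724502 -119.32979545   72.27630395] [ 531.15056029 -123.50353658   42.24063244] [ 550.68782814 -109.40244222   85.48511415]
10.8 [602.59660566 102.00374622  56.07498952] 59.51096713542938
```

The lock is at its end stop, the line is at the pointer and the grip is holding. Handing in.

```bash
python3 -c "
from rig import manip
print(manip.sign_off())"
```

```text
the job is handed in; nothing more can be done
None
```

I slid the transport lock to its end stop, then pulled the carriage out about 46 mm so its red line is within about 1 mm of the pointer tip in the scene camera. I handed the job in at about 11 s with the gripper still holding the knob at about 60 N; the hand-in returned no verdict.

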